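# Start the cooling timers in order

### The arm

A 6-joint arm with a two-finger parallel gripper is mounted at the origin on the work surface. World frame = base frame: x ahead of the robot, y to its left, z up, the work surface at z = 0. Lengths are in mm, angles in rad, forces in N, time in s.
With the tool pointing down it reaches from about 400 to 925 mm from the base axis. Payload 12.5 kg.
Tool frame: the origin (TCP) lies on the front face of the gripper's body, between the roots of the fingers; the fingertips stand 78 mm ahead of it and the grasp point (between the pads) lies 59 mm ahead of it (env.nose_length is the distance from the TCP to the fingertips, in mm); z points along the fingers, y is the line along which they close (so a half turn about z gives the same grasp; the last joint's range is limited). The gripper opens to 95 mm and grips with 3 to 60 N. Pads are 20 mm wide; open, the fingers measure 119 mm over their backs; the gripper's body (75 mm by 180 mm) begins 59 mm behind the grasp point.
Start: joints at [-1.411, 0.491, 1.559, -0, 1.092, -0.106], TCP at [164.197, -603.057, 292.261] pointing down, gripper open.
Joint ranges: [-3.1, 3.1], [-0.84, 2.19], [0.05, 2.79], [-1.13, 4.28], [0.06, 2.93], [-2.69, 2.69]. Speed limits (rad/s): [2.22, 2.22, 2.79, 3.14, 3.14, 3.14].

### API

Orientations are given as [roll, pitch, yaw] about the fixed x, y, z axes, in that order (R = Rz(yaw) Ry(pitch) Rx(roll)).
In Python, from cell import env gives the robot as it stands.
- The arm moves only by the tool jog_arm, never from a script. Its argument "motion" is a list of rows, each a list of 7 numbers: the turn, a rotation vector about the tool's x, y, z in degrees, then the shift along the tool's x, y, z in mm, then the finger opening in mm, from 0 to 95.1. In form: [[wx, wy, wz, x, y, z, hand], ...]. A call has 1 to 10 rows; each row shifts and turns the commanded pose from where the row before left it, along the tool's axes as they then stand; what a row does not reach is not made up. A row lasts 1/8 s, in which the tool goes at most 62.5 mm and 10.7 degrees, less where a joint would pass 70% of its speed; a pose out of reach is approached as far as the arm can. A call is refused whole if a number of a shift passes 62.5 or a number of a turn 10.7, either way. A call with a gripper value outside its range is refused whole. The fingers move at their own pace and stop on an object; the grip force is fixed at half the most. Time passes only in rows, so rows that do not move let the fingers close. It gives the time, the measured TCP pose, the force, the opening and the grip force at its end, in the units of the state.
- env.state(): the state, without advancing time (a new reading comes with each control period).
- env.read_camera(name): name is "scene" or "top" or "wrist"; returns a dict with "color" (480x640x3 uint8, red, green, blue), "z_map" (480x640 float32, mm along the optical axis (not along the pixel's ray), 0 where there is no reading), "camera_matrix" (3x3 intrinsics, pixels), "world_to_cam" (4x4, takes a point from world to camera coordinates). Camera axes: x right, y up, looking along -z (the intrinsics and any distortion apply to the point x, -y, -z); pixel columns grow to the right and rows downward; lengths in mm; the calibration is good to about 2 mm. A picture is of the moment at which its call begins.
- env.job_done(): hands the job in; it is judged then, once.
Trained networks look in the newest picture that a camera, given by its name, has taken for a name from the list of things; names that differ only in an ending like _2 or _b are one class to them, and where a whole thing is asked for, a point or a joint stands for the part that bears it (a point fixed in the world has none). Each returns a list of dicts, best first, with "score" (0 to 1); they miss things now and then, are a little off and sometimes report something else, mostly with a low value. They report only what shows in the picture. A call takes as long as a camera call.
- env.recognise(camera, thing): "location" ([column, row] in pixels, amid what is visible of it).
The state is a dict: "t": time; "joints": joint angles; "qvel": joint speeds; "tau": joint torques, N m; "eef_pos": TCP position; "tcp_rot": TCP orientation; "ft_force": force on the tool from outside, world axes, zero at the start; "moment": the same for the moment, N m; "opening": opening from 0.0 (shut) to 1.0 (fully open); "grip_force": force on a finger pad.
Only numpy, scipy, OpenCV 4.12 (cv2) and the standard library are available. Lean on these libraries where they do the work, as an engineer would, in place of code of your own. Each camera call takes 0.05 s, during which the arm holds its last target. There are 200 camera calls.

### The job

Three finished glass pieces are cooling on the bench, each with its own push-top timer. With a fingertip, lightly press the caps down, each well past half of its travel, to start the timers in the order in which the pieces came from the furnace: yellow first, then green, then blue; a pressed cap stays down. Do not pick up or shift the timers, leave the glass and the spare white-capped timer alone, and finish with the hand clear.

Things in the scene. Friction and masses are not known exactly. Their poses are not given: they have to be found in the camera images.
- yellow_timer: Push-top timer with the yellow cap, to be started first: a black upright cylinder 64 mm across and 50 mm tall with a steel band, about 0.24 kg, standing loose (it slides or tips if pushed sideways) on a cork-covered cooling board whose top is 14 mm above the table. Origin: centre of its underside; z up. The top of its cap is 70 mm above the origin when up and 60 mm when fully down.
- yellow_cap_top (a point): Centre of the flat top of the yellow cap, a disc 42 mm across and 14 mm thick on top of its timer, 84 mm above the table when up; it goes down with the cap. The disc is springy rubber: it gives 1 mm for every 2 N, up to 8 mm, and springs back, so a finger must go a few mm farther than the cap is to go.
- yellow_cap (a joint): How far the yellow cap is pressed down, m: 0 up, 0.010 against its stop (this does not count the give of its rubber top). The timer runs when it is more than 0.005 down. It has no spring: a friction of about 3 N resists it, and it stays where it is left. About 4 to 8 N brings it down slowly to swiftly; more than 25 N on a timer is rough.
- green_timer: Push-top timer with the green cap, to be started second: a black upright cylinder 64 mm across and 50 mm tall with a steel band, about 0.24 kg, standing loose (it slides or tips if pushed sideways) on a cork-covered cooling board whose top is 14 mm above the table. Origin: centre of its underside; z up. The top of its cap is 70 mm above the origin when up and 60 mm when fully down.
- green_cap_top (a point): Centre of the flat top of the green cap, a disc 42 mm across and 14 mm thick on top of its timer, 84 mm above the table when up; it goes down with the cap. The disc is springy rubber: it gives 1 mm for every 2 N, up to 8 mm, and springs back, so a finger must go a few mm farther than the cap is to go.
- green_cap (a joint): How far the green cap is pressed down, m: 0 up, 0.010 against its stop (this does not count the give of its rubber top). The timer runs when it is more than 0.005 down. It has no spring: a friction of about 3 N resists it, and it stays where it is left. About 4 to 8 N brings it down slowly to swiftly; more than 25 N on a timer is rough.
- blue_timer: Push-top timer with the blue cap, to be started third: a black upright cylinder 64 mm across and 50 mm tall with a steel band, about 0.24 kg, standing loose (it slides or tips if pushed sideways) on a cork-covered cooling board whose top is 14 mm above the table. Origin: centre of its underside; z up. The top of its cap is 70 mm above the origin when up and 60 mm when fully down.
- blue_cap_top (a point): Centre of the flat top of the blue cap, a disc 42 mm across and 14 mm thick on top of its timer, 84 mm above the table when up; it goes down with the cap. The disc is springy rubber: it gives 1 mm for every 2 N, up to 8 mm, and springs back, so a finger must go a few mm farther than the cap is to go.
- blue_cap (a joint): How far the blue cap is pressed down, m: 0 up, 0.010 against its stop (this does not count the give of its rubber top). The timer runs when it is more than 0.005 down. It has no spring: a friction of about 3 N resists it, and it stays where it is left. About 4 to 8 N brings it down slowly to swiftly; more than 25 N on a timer is rough.
- yellow_glass: The amber tumbler, 68 mm across, 85 mm tall, open on top, 0.25 kg, finished glass standing loose on the same board, its centre about 100 mm from the yellow timer's. Leave it alone. Origin: centre of its underside.
- green_glass: The green bottle-shaped vase, 72 mm across, 82 mm tall, 0.25 kg, finished glass standing loose on the same board, its centre about 100 mm from the green timer's. Leave it alone. Origin: centre of its underside.
- blue_glass: The blue bowl, 80 mm across, 55 mm tall, 0.25 kg, finished glass standing loose on the same board, its centre about 100 mm from the blue timer's. Leave it alone. Origin: centre of its underside.
- white_timer: Spare timer with a white cap, not in use: a black upright cylinder 64 mm across and 50 mm tall with a steel band, about 0.24 kg, standing loose (it slides or tips if pushed sideways), directly on the table beyond the boards (farther from the robot). Leave it alone. Origin: centre of its underside.
- white_cap (a joint): How far the white cap is pressed down, m: 0 up. It must stay up.

How it is judged:
By the outcome, as a careful person would: the job done as asked, in the order asked, and still so for the second after the job is handed in, with the robot touching nothing.
It also fails if it takes over 58 s, if anything falls off the work surface, if the arm or the gripper's body presses on something with over 40 N, if the wrist force passes 120 N, or if a joint passes its speed limit or range.

## Working session

There is one attempt and no reset: what is moved stays moved. The work goes in short steps, Python scripts to look and compute and a tool call to move; the robot and the scene stay as the last step left them, time stands still between calls to the robot, and variables do not carry over. Pictures are saved under pics/ and viewed, at most 10 in all, crops included, and the job is handed in when it is done.

Besides the shell and the picture viewer there is one more tool, called after "Request:" by a JSON object that holds its "api" and its "payload". jog_arm: Moves the arm, as the interface text tells. Its arguments: {"type":"object","properties":{"motion":{"type":"array"}},"required":["motion"]}

```bash
mkdir -p pics
cat > h.py <<'E'
import numpy as np, cv2
from cell import env
def look(cam):
    return env.read_camera(cam)
def pt(r,u,v,w=3):
    K=r["camera_matrix"]; z=r["z_map"]; u=int(round(u));v=int(round(v))
    p=z[max(v-w,0):v+w+1,max(u-w,0):u+w+1]; p=p[p>0]
    if not len(p): return None
    d=np.median(p)
    c=np.array([(u-K[0,2])/K[0,0]*d,-(v-K[1,2])/K[1,1]*d,-d,1])
    return (np.linalg.inv(r["world_to_cam"])@c)[:3]
E
python3 - <<'E'
from h import *
s=env.state(); print(s["t"],s["eef_pos"],s["tcp_rot"],s["opening"])
for c in("top","scene"):
    r=look(c); cv2.imwrite(f"pics/{c}0.png",r["color"][...,::-1])
    for n in("yellow_cap_top","green_cap_top","blue_cap_top","white_cap","yellow_glass","green_glass","blue_glass"):
        for d in env.recognise(c,n)[:2]:
            p=pt(r,*d["location"]); print(c,n,round(d["score"],2),np.round(d["location"]),None if p is None else p.round(1))
E
```

```text
0.0 [ 164.15375701 -602.89205476  291.64829604] [-3.14047726e+00 -1.38206340e-04  2.65728589e-01] 0.9999113874117667
top yellow_cap_top 0.9 [484. 300.] [ 492.  -323.4   84.1]
top green_cap_top 0.87 [351. 280.] [527.7 -44.9  84.4]
top green_cap_top 0.26 [438. 295.] [ 497.2 -239.2   20.3]
top blue_cap_top 0.7 [485. 299.] [ 494.1 -325.6   83.4]
top blue_cap_top 0.66 [237. 263.] [558.3 196.   84.5]
top white_cap 0.63 [409. 171.] [ 762.9 -165.2   69.9]
top yellow_glass 0.63 [483. 301.] [ 489.9 -321.5   83.4]
top yellow_glass 0.58 [437. 296.] [ 494.9 -237.1   19.8]
top green_glass 0.9 [302. 284.] [517.5  57.2  95.8]
top blue_glass 0.74 [194. 278.] [523.  301.2  22.8]
top blue_glass 0.66 [236. 263.] [558.2 198.2  84. ]
scene yellow_cap_top 0.95 [133. 279.] [ 498.3 -324.9   84.8]
scene yellow_cap_top 0.56 [287. 354.] [ 784.2 -178.1   61.2]
scene green_cap_top 0.75 [271. 227.] [540.4 -50.   85.1]
scene blue_cap_top 0.77 [368. 185.] [561.6 189.4  85.2]
scene white_cap 0.7 [284. 344.] [ 770.8 -174.4   71.4]
scene yellow_glass 0.85 [183. 263.] [ 529.7 -236.5   96.8]
scene green_glass 0.95 [308. 211.] [534.5  46.1  69. ]
scene blue_glass 0.83 [389. 167.] [501.6 313.   36.1]
```

View pics/top0.png

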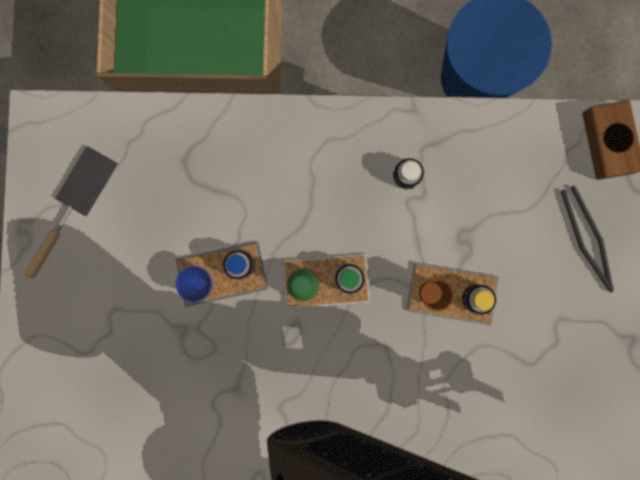

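```bash
cat >> h.py <<'E'
def blob(r,u,v,name):
    hsv=cv2.cvtColor(r["color"],cv2.COLOR_RGB2HSV); lo,hi={"yellow":(20,35),"green":(40,90),"blue":(95,130)}[name]
    m=cv2.inRange(hsv,(lo,90,60),(hi,255,255)); n,l,st,c=cv2.connectedComponentsWithStats(m)
    k=l[int(round(v)),int(round(u))]
    return (k,st[k],c[k]) if k else (0,hsv[int(round(v)),int(round(u))],None)
def top_center(r,u,v,z0,R=40,tol=4):
    "centroid of points within tol of height z0 around world point of pixel"
    K=r["camera_matrix"];z=r["z_map"];V,U=np.mgrid[0:480,0:640]
    c=np.stack([(U-K[0,2])/K[0,0]*z,-(V-K[1,2])/K[1,1]*z,-z,np.ones_like(z)],-1)
    w=(c@np.linalg.inv(r["world_to_cam"]).T)[...,:3]; p=pt(r,u,v)
    m=(z>0)&(abs(w[...,2]-z0)<tol)&(np.hypot(w[...,0]-p[0],w[...,1]-p[1])<R)
    q=w[m]; (cx,cy),rad=cv2.minEnclosingCircle(q[:,:2].astype(np.float32))
    return q.mean(0).round(1),len(q),np.round([cx,cy,rad],1),np.round((np.percentile(q,1,0)+np.percentile(q,99,0))/2,1)
E
python3 - <<'E'
from h import *
for c,L in(("top",[("yellow",484,300),("green",351,280),("blue",237,263)]),("scene",[("yellow",133,279),("green",271,227),("blue",368,185)])):
    r=look(c)
    for n,u,v in L: print(c,n,blob(r,u,v,n),top_center(r,u,v,84))
E
```

```text
top yellow (np.int32(74), array([473, 290,  22,  21, 357], dtype=int32), array([483.84593838, 299.91876751])) (array([ 492.5, -322.8,   83.8]), 281, array([ 492.8, -323.1,   20.7]), array([ 492.2, -322.9,   84. ]))
top green (np.int32(3), array([341, 270,  18,  18, 262], dtype=int32), array([349.40458015, 278.40458015])) (array([531.4, -42.8,  84. ]), 275, array([531.1, -42.8,  20.6]), array([531.5, -42.7,  83.9]))
top blue (np.int32(2), array([226, 255,  20,  19, 294], dtype=int32), array([235.43877551, 264.13945578])) (array([556.3, 198.1,  84. ]), 277, array([556.9, 199. ,  21.2]), array([556.1, 198.3,  83.9]))
scene yellow (np.int32(76), array([122, 269,  24,  22, 409], dtype=int32), array([133.53789731, 279.3594132 ])) (array([ 496.3, -323.9,   84.4]), 341, array([ 494.3, -325. ,   22.5]), array([ 494.8, -323.8,   83.7]))
scene green (np.int32(2), array([262, 217,  21,  18, 293], dtype=int32), array([272.03071672, 225.48122867])) (array([534.3, -44. ,  84.5]), 254, array([533.7, -41.3,  22.4]), array([533.2, -43.4,  84.1]))
scene blue (np.int32(1), array([ 361,  152,   43,   41, 1061], dtype=int32), array([382.38548539, 170.83129123])) (array([558.9, 197.3,  84.5]), 202, array([557.1, 197.9,  22.5]), array([558.1, 199. ,  84.1]))
```

The top view shows three boards with the caps at about yellow (484,300), green (350,279) and blue (237,264). The white timer stands behind them at (409,172). Both views agree to about 2 mm, and the cap tops sit at z = 84. I'll close the fingers and move above yellow.

Request:
{"api": "jog_arm", "payload": {"motion": [[0, 0, 0, 39, -18.3, 0, 0], [0, 0, 0, 39, -18.3, 0, 0], [0, 0, 0, 39, -18.3, 0, 0], [0, 0, 0, 39, -18.3, 0, 0], [0, 0, 0, 39, -18.3, 0, 0], [0, 0, 0, 39, -18.3, 0, 0], [0, 0, 0, 39, -18.3, 0, 0], [0, 0, 0, 39, -18.3, 0, 0], [0, 0, 0, 39, -18.3, 0, 0], [0, 0, 0, 39, -18.3, 0, 0]]}}

```text
t: 2.15
eef_pos: [493.4, -323.0, 292.4]
tcp_rot: [3.141, -0.0, 0.266]
ft_force: [-0.8, -0.2, 0.3]
opening: 0.024
grip_force: 0.0
```

Request:
{"api": "jog_arm", "payload": {"motion": [[0, 0, 0, 0, 0, 20, 0], [0, 0, 0, 0, 0, 20, 0], [0, 0, 0, 0, 0, 0, 0]]}}

```text
t: 2.52
eef_pos: [492.2, -323.7, 251.2]
tcp_rot: [-3.14, 0.001, 0.266]
ft_force: [0.3, -0.0, 0.2]
opening: 0.005
grip_force: 0.0
```

```bash
cat >> h.py <<'E'
from scipy.spatial.transform import Rotation as Ro
def delta(X):
    s=env.state(); R=Ro.from_euler("xyz",s["tcp_rot"]).as_matrix()
    tip=s["eef_pos"]+R[:,2]*env.nose_length
    print("t",s["t"],"tip",tip.round(1),"rot",np.round(s["tcp_rot"],4),"open",s["opening"],"F",np.round(s["ft_force"],1),"tool shift",(R.T@(np.array(X)-tip)).round(1))
E
python3 - <<'E'
from h import *
delta([493.5,-323.3,84])
r=look("wrist"); cv2.imwrite("pics/w1.png",r["color"][...,::-1])
for d in env.recognise("wrist","yellow_cap_top")[:2]:
    print(d, pt(r,*d["location"]))
    try: print(top_center(r,*d["location"],84))
    except Exception as e: print(e)
E
```

```text
t 2.525 tip [ 492.  -323.6  173.6] rot [-3.1396e+00  1.5000e-03  2.6600e-01] open 0.004915037405398292 F [ 0.3 -0.   0.2] tool shift [ 1.6  0.3 89.6]
{'location': [314.1, 229.0], 'score': 0.7} [ 495.81666975 -322.78429761   85.43664362]
(array([ 495.7, -323.5,   85.3]), 3134, array([ 494.8, -323.9,   21. ]), array([ 495.3, -323.6,   84.3]))
```

View pics/w1.png

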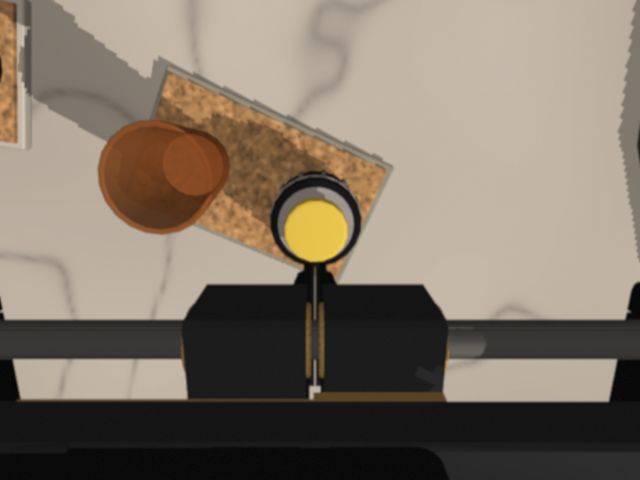

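Request:
{"api": "jog_arm", "payload": {"motion": [[0, 0, 0, 2, 0, 25, 0], [0, 0, 0, 0, 0, 25, 0], [0, 0, 0, 0, 0, 20, 0], [0, 0, 0, 0, 0, 10, 0], [0, 0, 0, 0, 0, 0, 0]]}}

```text
t: 3.25
eef_pos: [494.4, -323.7, 172.5]
tcp_rot: [3.141, 0.0, 0.266]
ft_force: [0.4, -0.4, 1.0]
opening: 0.001
grip_force: 0.0
```

Request:
{"api": "jog_arm", "payload": {"motion": [[0, 0, 0, 0, 0, 3, 0], [0, 0, 0, 0, 0, 3, 0], [0, 0, 0, 0, 0, 2, 0], [0, 0, 0, 0, 0, 2, 0], [0, 0, 0, 0, 0, 0, 0], [0, 0, 0, 0, 0, 0, 0]]}}

```text
t: 4.0
eef_pos: [494.4, -323.5, 162.3]
tcp_rot: [3.142, 0.0, 0.266]
ft_force: [2.0, -0.0, -0.5]
opening: 0.005
grip_force: 0.0
```

The wrist view shows the closed fingertips lined up over the yellow cap at (315,230), with the tumbler off to the side at (160,175). I'll press gently, in steps.

Request:
{"api": "jog_arm", "payload": {"motion": [[0, 0, 0, 0, 0, 1.5, 0], [0, 0, 0, 0, 0, 1.5, 0], [0, 0, 0, 0, 0, 1, 0], [0, 0, 0, 0, 0, 1, 0], [0, 0, 0, 0, 0, 1, 0], [0, 0, 0, 0, 0, 0, 0]]}}

```text
t: 4.75
eef_pos: [494.4, -323.6, 156.2]
tcp_rot: [3.141, -0.0, 0.266]
ft_force: [0.6, 0.1, 2.3]
opening: 0.006
grip_force: 1.3
```

Request:
{"api": "jog_arm", "payload": {"motion": [[0, 0, 0, 0, 0, 1, 0], [0, 0, 0, 0, 0, 1, 0], [0, 0, 0, 0, 0, 1, 0], [0, 0, 0, 0, 0, 1, 0], [0, 0, 0, 0, 0, 0, 0], [0, 0, 0, 0, 0, 0, 0]]}}

```text
t: 5.5
eef_pos: [494.4, -323.6, 152.2]
tcp_rot: [3.141, -0.0, 0.266]
ft_force: [0.9, -0.5, 2.5]
opening: 0.005
grip_force: 1.2
```

Request:
{"api": "jog_arm", "payload": {"motion": [[0, 0, 0, 0, 0, 1, 0], [0, 0, 0, 0, 0, 1, 0], [0, 0, 0, 0, 0, 1, 0], [0, 0, 0, 0, 0, 0.5, 0], [0, 0, 0, 0, 0, 0, 0], [0, 0, 0, 0, 0, 0, 0]]}}

```text
t: 6.25
eef_pos: [494.4, -323.6, 148.9]
tcp_rot: [3.141, -0.0, 0.266]
ft_force: [1.0, 1.0, 5.7]
opening: 0.002
grip_force: 2.9
```

Request:
{"api": "jog_arm", "payload": {"motion": [[0, 0, 0, 0, 0, -3, 0], [0, 0, 0, 0, 0, -8, 0], [0, 0, 0, 0, 0, -25, 0], [0, 0, 0, 0, 0, -35, 0], [0, 0, 0, 0, 0, -30, 0], [0, 0, 0, 0, 0, 0, 0]]}}

```text
t: 7.0
eef_pos: [494.6, -323.6, 251.9]
tcp_rot: [3.139, -0.002, 0.266]
ft_force: [-0.5, -0.1, -0.3]
opening: 0.01
grip_force: 0.0
```

Request:
{"api": "jog_arm", "payload": {"motion": [[0, 0, 0, 13.8, -32.6, 0, 0], [0, 0, 0, 13.8, -32.6, 0, 0], [0, 0, 0, 13.8, -32.6, 0, 0], [0, 0, 0, 13.8, -32.6, 0, 0], [0, 0, 0, 13.8, -32.6, 0, 0], [0, 0, 0, 13.8, -32.6, 0, 0], [0, 0, 0, 13.8, -32.6, 0, 0], [0, 0, 0, 13.8, -32.6, 0, 0], [0, 0, 0, 0, 0, 0, 0]]}}

```text
t: 8.12
eef_pos: [532.0, -41.0, 248.8]
tcp_rot: [-3.141, 0.002, 0.269]
ft_force: [-0.6, -1.0, 0.5]
opening: 0.004
grip_force: 0.0
```

Run:
```python
from h import *
delta([532.5,-43.3,84])
r=look("top"); print("yellow now",pt(r,484,300),top_center(r,484,300,76,R=25,tol=6))
r=look("wrist"); cv2.imwrite("pics/w2.png",r["color"][...,::-1])
for d in env.recognise("wrist","green_cap_top")[:2]:
    print(d, pt(r,*d["location"]))
    try: print(top_center(r,*d["location"],84))
    except Exception as e: print(e)
```

```text
t 8.125 tip [531.8 -41.  171.2] rot [-3.1406e+00  1.8000e-03  2.6850e-01] open 0.00448400676912315 F [-0.6 -1.   0.5] tool shift [ 0.2  2.5 87.2]
yellow now [ 491.4691587  -326.04312481   74.13454779] (array([ 493.2, -322.6,   74.2]), 287, array([ 493. , -323.3,   20.8]), array([ 493.4, -322.8,   74.7]))
{'location': [313.7, 231.1], 'score': 0.79} [534.9225583  -41.60679497  85.41196885]
(array([534.2, -42.2,  85.3]), 3173, array([533. , -42.6,  20.9]), array([533.8, -42.4,  84.2]))
```

Yellow is fully down, with its cap top at 74 and the timer not shifted. Next I'll press green.

Request:
{"api": "jog_arm", "payload": {"motion": [[0, 0, 0, 0, 0, 25, 0], [0, 0, 0, 0, 0, 25, 0], [0, 0, 0, 0, 0, 20, 0], [0, 0, 0, 0, 0, 10, 0], [0, 0, 0, 0, 0, 0, 0], [0, 0, 0, 0, 0, 0, 0]]}}

```text
t: 9.02
eef_pos: [532.6, -43.2, 170.3]
tcp_rot: [3.141, -0.001, 0.265]
ft_force: [-0.5, -0.1, 0.3]
opening: 0.002
grip_force: 0.0
```

Request:
{"api": "jog_arm", "payload": {"motion": [[0, 0, 0, 0, 0, 3, 0], [0, 0, 0, 0, 0, 3, 0], [0, 0, 0, 0, 0, 1.5, 0], [0, 0, 0, 0, 0, 1.5, 0], [0, 0, 0, 0, 0, 1, 0], [0, 0, 0, 0, 0, 1, 0], [0, 0, 0, 0, 0, 1, 0], [0, 0, 0, 0, 0, 0, 0]]}}

```text
t: 10.02
eef_pos: [532.4, -42.9, 157.7]
tcp_rot: [3.142, 0.0, 0.266]
ft_force: [-0.1, 1.2, 2.6]
opening: 0.008
grip_force: 1.3
```

Request:
{"api": "jog_arm", "payload": {"motion": [[0, 0, 0, 0, 0, 1, 0], [0, 0, 0, 0, 0, 1, 0], [0, 0, 0, 0, 0, 1, 0], [0, 0, 0, 0, 0, 1, 0], [0, 0, 0, 0, 0, 1, 0], [0, 0, 0, 0, 0, 0, 0], [0, 0, 0, 0, 0, 0, 0]]}}

```text
t: 10.9
eef_pos: [532.4, -42.9, 152.7]
tcp_rot: [3.142, 0.0, 0.266]
ft_force: [-0.8, 1.7, 2.3]
opening: 0.005
grip_force: 1.2
```

Request:
{"api": "jog_arm", "payload": {"motion": [[0, 0, 0, 0, 0, 1, 0], [0, 0, 0, 0, 0, 1, 0], [0, 0, 0, 0, 0, 1, 0], [0, 0, 0, 0, 0, 1, 0], [0, 0, 0, 0, 0, 0, 0], [0, 0, 0, 0, 0, 0, 0]]}}

```text
t: 11.65
eef_pos: [532.4, -42.9, 148.8]
tcp_rot: [3.141, -0.0, 0.266]
ft_force: [-1.4, 1.6, 5.0]
opening: 0.003
grip_force: 3.0
```

Request:
{"api": "jog_arm", "payload": {"motion": [[0, 0, 0, 0, 0, -3, 0], [0, 0, 0, 0, 0, -8, 0], [0, 0, 0, 0, 0, -25, 0], [0, 0, 0, 0, 0, -35, 0], [0, 0, 0, 0, 0, -30, 0], [0, 0, 0, 0, 0, 0, 0]]}}

```text
t: 12.4
eef_pos: [532.9, -43.0, 251.9]
tcp_rot: [3.14, -0.004, 0.266]
ft_force: [0.1, 0.7, -0.0]
opening: 0.004
grip_force: 0.0
```

Request:
{"api": "jog_arm", "payload": {"motion": [[0, 0, 0, 10.9, -28.3, 0, 0], [0, 0, 0, 10.9, -28.3, 0, 0], [0, 0, 0, 10.9, -28.3, 0, 0], [0, 0, 0, 10.9, -28.3, 0, 0], [0, 0, 0, 10.9, -28.3, 0, 0], [0, 0, 0, 10.9, -28.3, 0, 0], [0, 0, 0, 10.9, -28.3, 0, 0], [0, 0, 0, 10.9, -28.3, 0, 0], [0, 0, 0, 0, 0, 0, 0], [0, 0, 0, 0, 0, 0, 0]]}}

```text
t: 13.65
eef_pos: [556.8, 198.0, 249.0]
tcp_rot: [3.141, 0.001, 0.266]
ft_force: [-0.5, -0.7, 0.9]
opening: 0.003
grip_force: 0.0
```

Run:
```python
from h import *
delta([557.3,198.3,84])
r=look("top"); print("green now",top_center(r,351,280,76,R=25,tol=6))
r=look("wrist"); cv2.imwrite("pics/w3.png",r["color"][...,::-1])
for d in env.recognise("wrist","blue_cap_top")[:2]:
    print(d, pt(r,*d["location"]))
    try: print(top_center(r,*d["location"],84))
    except Exception as e: print(e)
```

```text
t 13.65 tip [556.7 198.  171.4] rot [3.1413e+00 1.3000e-03 2.6600e-01] open 0.00291405662692102 F [-0.5 -0.7  0.9] tool shift [ 0.8 -0.2 87.4]
green now (array([531.1, -42.8,  74.1]), 277, array([528.6, -42.3,  23. ]), array([531.5, -43. ,  74.9]))
{'location': [310.6, 231.4], 'score': 0.86} [559.43477958 199.98499303  85.6436126 ]
(array([559.2, 199.5,  85.3]), 3169, array([558.2, 199.2,  20.8]), array([558.8, 199.4,  84.5]))
```

Green is fully down. Next I'll press blue.

Request:
{"api": "jog_arm", "payload": {"motion": [[0, 0, 0, 1, 0, 25, 0], [0, 0, 0, 0, 0, 25, 0], [0, 0, 0, 0, 0, 20, 0], [0, 0, 0, 0, 0, 10, 0], [0, 0, 0, 0, 0, 0, 0], [0, 0, 0, 0, 0, 0, 0]]}}

```text
t: 14.55
eef_pos: [558.3, 198.7, 170.5]
tcp_rot: [3.141, -0.001, 0.266]
ft_force: [0.1, 0.1, 0.3]
opening: 0.002
grip_force: 0.0
```

Request:
{"api": "jog_arm", "payload": {"motion": [[0, 0, 0, 0, 0, 3, 0], [0, 0, 0, 0, 0, 3, 0], [0, 0, 0, 0, 0, 1.5, 0], [0, 0, 0, 0, 0, 1.5, 0], [0, 0, 0, 0, 0, 1, 0], [0, 0, 0, 0, 0, 1, 0], [0, 0, 0, 0, 0, 1, 0], [0, 0, 0, 0, 0, 0, 0]]}}

```text
t: 15.55
eef_pos: [558.0, 198.7, 157.7]
tcp_rot: [3.142, -0.0, 0.266]
ft_force: [-1.0, 0.9, 3.2]
opening: 0.004
grip_force: 1.3
```

Request:
{"api": "jog_arm", "payload": {"motion": [[0, 0, 0, 0, 0, 1, 0], [0, 0, 0, 0, 0, 1, 0], [0, 0, 0, 0, 0, 1, 0], [0, 0, 0, 0, 0, 1, 0], [0, 0, 0, 0, 0, 1, 0], [0, 0, 0, 0, 0, 0, 0], [0, 0, 0, 0, 0, 0, 0]]}}

```text
t: 16.42
eef_pos: [558.0, 198.7, 152.7]
tcp_rot: [3.142, 0.0, 0.266]
ft_force: [-0.3, 0.4, 1.7]
opening: 0.008
grip_force: 1.2
```

Request:
{"api": "jog_arm", "payload": {"motion": [[0, 0, 0, 0, 0, 1, 0], [0, 0, 0, 0, 0, 1, 0], [0, 0, 0, 0, 0, 1, 0], [0, 0, 0, 0, 0, 1, 0], [0, 0, 0, 0, 0, 0, 0], [0, 0, 0, 0, 0, 0, 0]]}}

```text
t: 17.18
eef_pos: [558.0, 198.8, 148.9]
tcp_rot: [3.141, -0.0, 0.266]
ft_force: [-3.3, -0.4, 6.1]
opening: 0.009
grip_force: 2.9
```

Request:
{"api": "jog_arm", "payload": {"motion": [[0, 0, 0, 0, 0, -3, 0], [0, 0, 0, 0, 0, -8, 0], [0, 0, 0, 0, 0, -25, 0], [0, 0, 0, 0, 0, -40, 0], [0, 0, 0, 0, 0, -40, 0], [0, 0, 0, 0, 0, -25, 0], [0, 0, 0, 0, 0, 0, 0], [0, 0, 0, 0, 0, 0, 0]]}}

```text
t: 18.18
eef_pos: [557.7, 198.6, 288.8]
tcp_rot: [3.141, 0.001, 0.266]
ft_force: [-0.1, -0.1, -0.3]
opening: 0.002
grip_force: 0.0
```

Run:
```python
from h import *
delta([557.3,198.3,84])
r=look("wrist"); d=env.recognise("wrist","blue_cap_top")[0]; print(d,top_center(r,*d["location"],76,R=25,tol=6))
r=look("top"); print("y",top_center(r,484,300,76,R=25,tol=6),"g",top_center(r,351,280,76,R=25,tol=6),"w",pt(r,409,171))
r=look("scene"); print("b",top_center(r,368,188,76,R=30,tol=6)); cv2.imwrite("pics/s9.png",r["color"][...,::-1])
```

```text
t 18.175 tip [557.6 198.6 211.2] rot [3.1415e+00 1.2000e-03 2.6570e-01] open 0.002220368197898459 F [-0.1 -0.1 -0.3] tool shift [ -0.2   0.2 127.2]
{'location': [312.7, 217.0], 'score': 0.68} (array([559. , 199.6,  75.3]), 2304, array([558.2, 199.4,  20.8]), array([558.7, 199.4,  74.6]))
y (array([ 492.3, -322.5,   73.9]), 280, array([ 490.3, -323.1,   22.5]), array([ 492.3, -323.3,   75. ])) g (array([531.2, -42.4,  74.2]), 281, array([530.5, -42.8,  21. ]), array([531.6, -42.9,  74.7])) w [ 762.98363366 -165.20103897   69.60180955]
b (array([559.1, 197.4,  74.4]), 200, array([557.4, 199. ,  21.6]), array([557.8, 198.4,  74. ]))
```

View pics/s9.png

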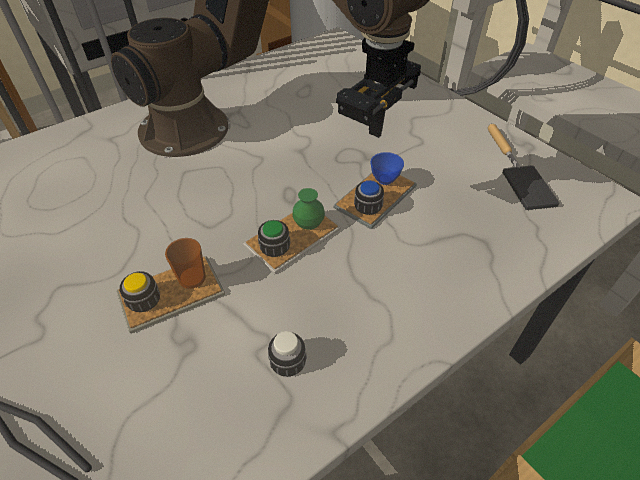

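The scene view shows all three caps down: yellow (135,283), green (271,229) and blue (369,188). The glass and the white timer at (287,350) are untouched, and the hand is clear above.

```bash
python3 -c "
from cell import env; print(env.job_done())"
```

```text
the job is handed in; nothing more can be done
None
```

I started the timers in the order yellow, green, blue, each cap pressed fully down (tops at about 74 mm, around 6 N at most on my readings); the timers, glass and white spare hadn't moved, the hand is clear, and the job was handed in at about 18 s.

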